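# Vent the plate-drying cabinet

## Task

The painted plates in the white drying cabinet must be aired: swing its front door open to at least 50 degrees and leave it open, then lift the blue vent flap on the roof until it stands in line with the red pointer on the dial, and hold it there. The flap falls shut by itself, so finish while still holding it at the pointer; leave the pointer where it is set and do not disturb the plates and the other things standing about.

Things in the scene. Friction and masses are not known exactly. Their poses are not given: they have to be found in the camera images.
- cab: White drying cabinet, fixed, 200 mm deep (its x), 300 mm wide (its y), 170 mm high. Origin: centre of its underside. Its -x face, with door and grey control panel, faces the robot; its y points to the robot's left. The roof bears the vent flap, left of it a small pot, and at the rear (x = +82 mm) an upright dial arc of radius 172 mm about the flap's hinge line.
- door (a joint): Opening of the front door in rad: 0 shut, grows as it opens towards the robot, stop at 1.7. Upright hinge on its left (+y) edge, it opens clockwise seen from above; a little friction (about 0.12 N m) keeps it where it is left. Door 178 mm wide, 155 mm high, 12 mm thick, its top edge 168 mm above the table.
- door_hinge (a point): Point on the door's hinge axis, at the height of the handle bar (148 mm above the table).
- door_handle (a point): Middle of the door's handle: a level steel bar, 10 mm thick, 70 mm long, parallel to the door, 148 mm above the table, its centre line 35 mm off the door's face. In the door's own frame (origin on the hinge, x into the cabinet, y to the left when shut) it lies at (-47, -140) mm. It can be pinched from above.
- flap (a joint): Angle of the roof flap in rad: 0 lying shut on the roof, grows as its right (-y) edge rises, stop at 1.3. The flap weighs about 0.5 kg and falls shut when let go. Blue plate 155 mm (cabinet x) by 175 mm (cabinet y), 8 mm thick, with a yellow stripe on its rear end, the end next to the dial.
- flap_hinge (a point): Point on the flap's hinge axis, level with the middle of the bar along that axis. The axis is level, runs along the cabinet's x, 50 mm left (+y) of the cabinet's centre, 174 mm above the table, in the mid-plane of the flap.
- flap_handle (a point): Middle of the flap's handle: straight steel bar, 10 mm thick, 90 mm long, along the cabinet's x (parallel to the hinge), 140 mm from the hinge axis along the flap and 44 mm above the flap's mid-plane (40 mm off its face): 218 mm above the table when shut. Can be pinched from above, fingers either side in cabinet y; the round bar can turn between the fingers as the flap swings.
- mark (a joint): Angle of the red pointer on the dial in rad, measured as the flap's: the flap stands in line with the pointer when joint flap equals joint mark. Different every time (0.4 to 0.75). A stiff hinge keeps it as set; it must not be pushed.
- mark_tip (a point): Red ball, 18 mm across, at the outer end of the red pointer, 172 mm from the flap's hinge axis, just behind the flap's rear end.
- pot_mid (a point): Centre of a small blue paint pot with black cap, 36 mm across, 45 mm high, standing on the left of the cabinet's roof. Leave alone.
- plate_a_mid (a point): Loose scalloped white plate with blue rim, 200 mm across, 20 mm high, lying left of the cabinet. Point 8 mm above the table at its centre. Leave alone.
- plate_b_mid (a point): The same kind of plate, lying on the right. Leave alone.
- stack_mid (a point): Centre of a loose stack of seven blue-rimmed plates, 180 mm across, 86 mm high, on the left. Leave alone.
- water_mid (a point): Centre of a clear bottle, 64 mm across, 150 mm high, right of the cabinet. Leave alone.
- cup_mid (a point): Centre of a blue mug, 76 mm across, 80 mm high, on the right. Leave alone.
- brush_grip (a point): Grip of a paint brush, 170 mm long, lying flat on the right in front of the cabinet. Leave alone.

How it is judged:
On the way, in this order (a step that is already met when the one before it is completed fails the run):
1. the door is swung open (0.8 rad or more) while the flap is still down (value of joint door above 0.8 rad and value of joint flap below 0.15 rad), for 0.2 s.
2. the flap is held by the fingers in line with the red pointer (angle between the y axis of flap_handle and the y axis of mark_tip, either way round below 0.08 rad and contact force between the fingers and flap above 1 N), for 0.3 s.
At the end, for the whole second after the job is handed in: The fingers hold the flap (contact over 1 N) at rest within 0.08 rad of the red pointer, the door stands open by more than 0.75 rad, the pointer is as it was set (10 mm) and every bystander is within 30 mm of where it stood (all of step 2 and velocity of joint flap between -0.1 and 0.1 rad/s and value of joint door above 0.75 rad and distance of mark_tip from where it was at the start of the episode below 0.01 m and distance of each of pot_mid, plate_a_mid, plate_b_mid, stack_mid, water_mid, cup_mid, brush_grip from where it was at the start of the episode below 0.03 m); the arm keeps its last pose, push and grip.
It fails at once if the red pointer is pushed (distance of mark_tip from where it was at the start of the episode above 0.01 m).
It fails at once if a bystander is disturbed (distance of any of pot_mid, plate_a_mid, plate_b_mid, stack_mid, water_mid, cup_mid, brush_grip from where it was at the start of the episode above 0.03 m).
It also fails if it takes over 48 s, if anything falls off the work surface, if the arm or the gripper's body presses on something with over 40 N, if the wrist force passes 120 N, or if a joint passes its speed limit or range.

## Robot

A 6-joint arm with a two-finger parallel gripper is mounted at the origin on the work surface. World frame = base frame: x ahead of the robot, y to its left, z up, the work surface at z = 0. Lengths are in m, angles in rad, forces in N, time in s.
With the tool pointing down it reaches from about 0.275 to 0.825 m from the base axis. Payload 4.9 kg.
Tool frame: the origin (TCP) lies midway between the tips of the shut fingers; the grasp point (between the pads) lies 19 mm behind it (bot.grip_depth is the distance from the TCP to the grasp point, in m); y points along the fingers, x is the direction in which the jaws open and shut, and the axes are right-handed (so a half turn about y gives the same grasp; the last joint's range is limited). The gripper opens to 85 mm and grips with 20 to 120 N. Pads are 22 mm wide; open, the fingers measure 114 mm over their backs; the gripper's body (76 mm by 85 mm) begins 54 mm behind the grasp point. The pads swing forward as they close: fully open they stand 13 mm farther back than shut.
Start: joints at [0.997, 0.326, -0.193, 1.052, 0, 1.437], TCP at [0.234, 0.498, 0.231] pointing down, gripper open.
Joint ranges: [-2.65, 2.65], [-0.97, 1.79], [-1.3, 1.35], [-1.93, 2.1], [-1.47, 1.37], [-3.14, 3.14]. Speed limits (rad/s): [2.57, 2.57, 3.14, 3.14, 3.14, 3.14].

## Interface

Orientations are given as a unit quaternion [w, x, y, z].
In Python, from cell import bot gives the robot as it stands. Calls block until the motion is done:
- bot.move_pose(position, orientation): joint-space move of the TCP to a pose.
- bot.move_linear(position, speed=0.15, rotation=None, until_force=None): straight line of the TCP; rotation=None keeps the orientation; speed is the mean speed in m/s. With until_force (N) it stops when the force on the tool has changed by that much, and returns True; else False.
- bot.goto_joints(angles): joint-space move.
- bot.set_gripper(opening, grasp_force=None): opening from 0.0 (shut) to 1.0 (fully open); grasp_force is the grip in N (None keeps the last); returns when the fingers have stopped.
- bot.wait(seconds).
- bot.solve_ik(position, orientation): joint angles nearest the present ones, or None.
- bot.camera(name): name is "side" or "top"; returns the picture (384x512x3 uint8, red, green, blue); there is no depth.
- bot.calibration(name): a dict with "mtx" (3x3 intrinsics, pixels), "extrinsics" (4x4, takes a point from world to camera coordinates). Camera axes: x right, y down, z forward; pixel columns grow to the right and rows downward; lengths in m; the calibration is good to about 2 mm. A picture is of the moment at which its call begins. calibration takes no time and is no camera call.
A pose or a line that the arm cannot do raises bot.PlanningError and nothing moves.
- bot.close_job(): hands the job in, once; it reports no verdict.
Trained networks look in the newest picture that a camera, given by its name, has taken for a name from the list of things; names that differ only in an ending like _2 or _b are one class to them, and where a whole thing is asked for, a point or a joint stands for the part that bears it (a point fixed in the world has none). Each returns a list of dicts, best first, with "confidence" (0 to 1); they miss things now and then, are a little off and sometimes report something else, mostly with a low value. They report only what shows in the picture. A call takes as long as a camera call.
- bot.search_frame(camera, thing): "bbox" ([left, top, width, height] in pixels, round what is visible of it).
Readings, each from a call of its own:
- bot.read_clock(): time.
- bot.read_joint_positions(): joint angles.
- bot.read_joint_vel(): joint speeds.
- bot.read_joint_efforts(): joint torques, N m.
- bot.read_position(): TCP position.
- bot.read_tool_rot(): TCP orientation.
- bot.read_ft_force(): force on the tool from outside, world axes, zero at the start.
- bot.read_moment(): the same for the moment, N m.
- bot.read_gripper_width(): opening from 0.0 (shut) to 1.0 (fully open).
Only numpy, scipy, OpenCV 4.12 (cv2) and the standard library are available. Lean on these libraries where they do the work, as an engineer would, in place of code of your own. Each camera call takes 0.05 s, during which the arm holds its last target.

## Working session

There is one attempt and no reset: what is moved stays moved. The work goes in short steps, each a Python script; the robot and the scene stay as the last script left them, time stands still between calls to the robot, and variables do not carry over. Pictures are saved under pics/ and viewed, and the job is handed in when it is done.

```bash
ls; mkdir -p pics
python3 - <<'E'
from cell import bot
import cv2, numpy as np
for n in ("side","top"):
    im=bot.camera(n); cv2.imwrite(f"pics/{n}0.png",cv2.resize(im[:,:,::-1],(800,600),interpolation=cv2.INTER_CUBIC)); np.save(f"pics/{n}0.npy",im)
    c=bot.calibration(n); print(n,np.round(c["mtx"],2).tolist(),np.round(c["extrinsics"],4).tolist())
    for t in ("cab","door_handle","flap_handle","mark_tip","door","flap"):
        print(t,[(np.round(d["bbox"]).tolist(),round(d["confidence"],2)) for d in bot.search_frame(n,t)[:2]])
print(bot.read_clock(), bot.read_tool_rot(), bot.grip_depth)
E
```

```text
pics
side [[416.66, 0.0, 255.67], [0.0, 416.66, 198.24], [0.0, 0.0, 1.0]] [[0.9931, -0.1158, -0.0201, -0.5719], [-0.0832, -0.5716, -0.8163, 0.16], [0.0831, 0.8123, -0.5773, 1.1765], [0.0, 0.0, 0.0, 1.0]]
cab [([214.0, 128.0, 108.0, 139.0], 0.94), ([241.0, 136.0, 47.0, 21.0], 0.27)]
door_handle [([212.0, 160.0, 28.0, 74.0], 0.62)]
flap_handle [([244.0, 168.0, 61.0, 43.0], 0.96), ([216.0, 159.0, 27.0, 76.0], 0.72)]
mark_tip [([308.0, 171.0, 7.0, -0.0], 0.48)]
door [([213.0, 158.0, 33.0, 78.0], 0.88)]
flap [([246.0, 170.0, 61.0, 42.0], 0.92)]
top [[407.65, 0.0, 254.11], [0.0, 407.65, 198.53], [0.0, 0.0, 1.0]] [[-0.004, -1.0, 0.0056, -0.0102], [-0.9958, 0.0035, -0.0919, 0.5793], [0.0919, -0.006, -0.9958, 1.3957], [0.0, 0.0, 0.0, 1.0]]
cab [([195.0, 137.0, 101.0, 96.0], 0.77), ([226.0, 152.0, 62.0, 53.0], 0.53)]
door_handle [([199.0, 201.0, 52.0, 26.0], 0.57)]
flap_handle [([225.0, 152.0, 66.0, 56.0], 0.9)]
mark_tip [([199.0, 204.0, 52.0, 28.0], 0.66), ([232.0, 142.0, 52.0, 9.0], 0.43)]
door [([198.0, 203.0, 53.0, 30.0], 0.88)]
flap [([225.0, 152.0, 65.0, 56.0], 0.78)]
0.7 [ 0.59703606 -0.59701258 -0.37892049  0.37887094] 0.0187
```

View pics/side0.png

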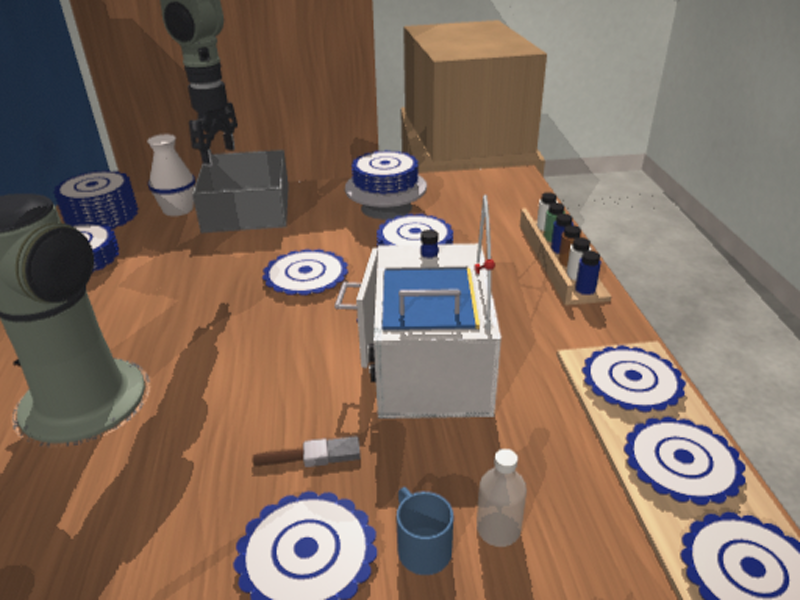

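View pics/top0.png

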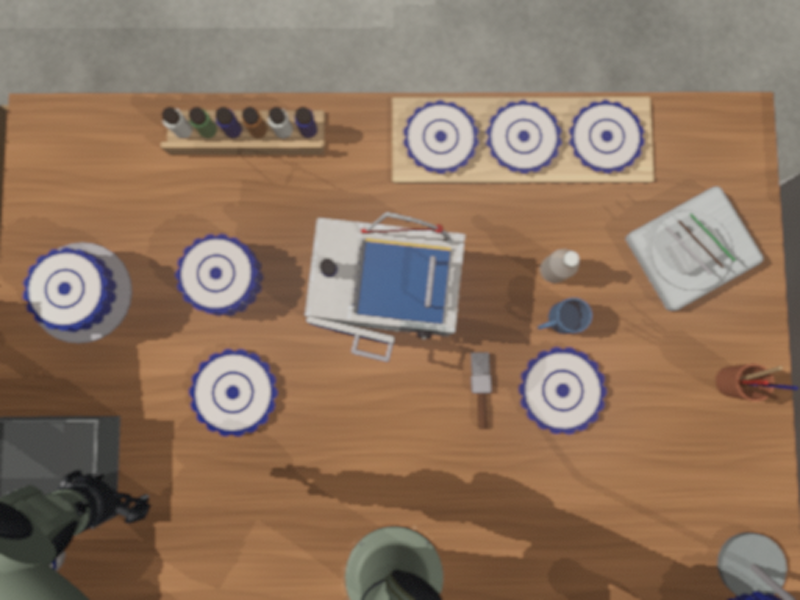

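Run:
```python
import cv2, numpy as np
a=np.load("pics/side0.npy")[115:275,195:335,::-1]; cv2.imwrite("pics/side0c.png",cv2.resize(a,None,fx=5,fy=3.75*1,interpolation=cv2.INTER_CUBIC)) if 0 else cv2.imwrite("pics/side0c.png",cv2.resize(a,None,fx=3.75,fy=3.75,interpolation=cv2.INTER_CUBIC))
b=np.load("pics/top0.npy")[125:245,185:305,::-1]; cv2.imwrite("pics/top0c.png",cv2.resize(b,None,fx=5,fy=5,interpolation=cv2.INTER_CUBIC))
```

```text
(no output)
```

View pics/side0c.png

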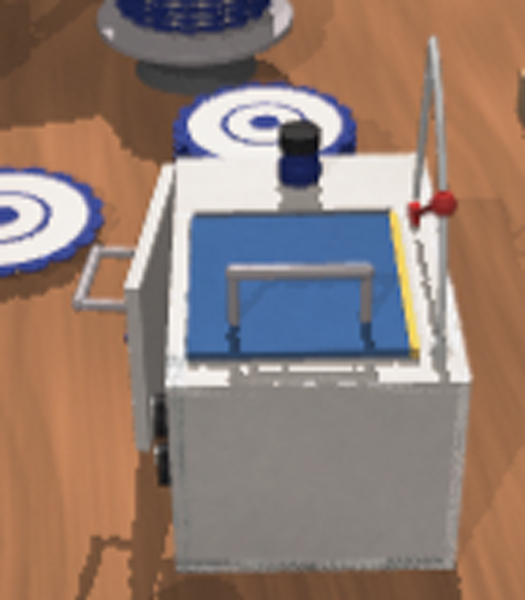

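View pics/top0c.png

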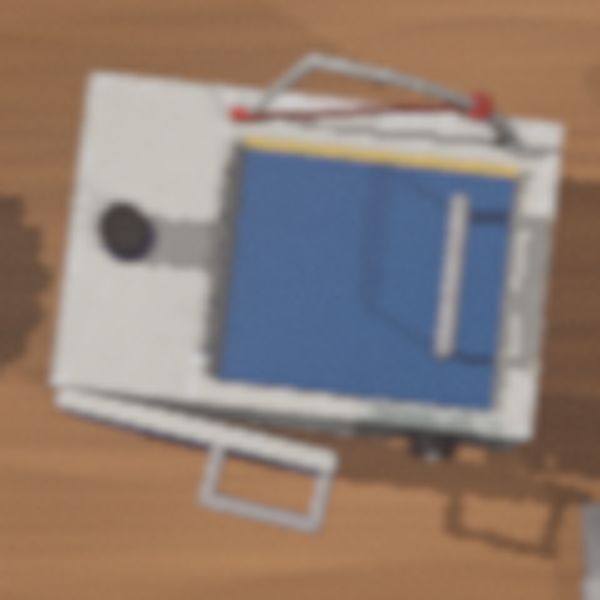

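The door stands slightly ajar (handle at about (203–316, 500–525) in the top crop), with the flap bar at (460,195)–(443,355). The red ball is at (482,104) in the top crop and (444,203) in the side crop. I'll fit the cabinet pose, door angle and pointer angle from both views.

```bash
cat > geo.py <<'E'
import numpy as np, cv2
from cell import bot
from scipy.optimize import least_squares
CAL={n:bot.calibration(n) for n in("side","top")}
def proj(n,P):
    c=CAL[n];E=np.array(c["extrinsics"]);K=np.array(c["mtx"])
    q=E[:3,:3]@np.asarray(P,float)+E[:3,3]; q=K@q; return q[:2]/q[2]
def tri(uvs):  # {cam:(u,v)}
    f=lambda P:np.concatenate([proj(n,P)-np.array(u) for n,u in uvs.items()])
    s=least_squares(f,[.6,0,.2]); return s.x,np.abs(s.fun).max()
def T(p,l):  # p=cx,cy,yaw ; local->world
    c,s=np.cos(p[2]),np.sin(p[2]); return np.array([p[0]+c*l[0]-s*l[1],p[1]+s*l[0]+c*l[1],l[2]])
def door_pt(p,d,l): # point in door frame (hinge at shut) -> cab local ; hinge pos params
    hx,hy=p[3],p[4]
    c,s=np.cos(-d),np.sin(-d)
    return T(p,(hx+c*l[0]-s*l[1],hy+s*l[0]+c*l[1],l[2]))
E
cat > fit.py <<'E'
from geo import *
t=lambda x,y:(185+x/5-.4,125+y/5-.4)
s=lambda x,y:(195+x/3.75-.37,115+y/3.75-.37)
obs=[("top",t(92,72),(.1,.15,.17)),("top",t(565,122),(.1,-.15,.17)),("top",t(530,440),(-.1,-.15,.17)),("top",t(52,385),(-.1,.15,.17)),
("side",s(168,384),(-.1,-.15,.17)),("side",s(469,382),(.1,-.15,.17)),("side",s(177,568),(-.1,-.15,0)),("side",s(453,568),(.1,-.15,0)),]
f=lambda p:np.concatenate([proj(n,T(p,l))-np.array(u) for n,u,l in obs])
r=least_squares(f,[.65,0,0],loss="soft_l1")
p=r.x; print("cab",p.round(4)); print(f(p).reshape(-1,2).round(1).tolist())
R=lambda w:((lambda c,s:(c*(w[0]-p[0])+s*(w[1]-p[1]),-s*(w[0]-p[0])+c*(w[1]-p[1]),w[2]))(np.cos(p[2]),np.sin(p[2])))
for nm,a,b in [("flapbar rear",t(460,197),s(368,269)),("flapbar front",t(443,353),s(233,269)),("tip",t(482,104),s(444,204)),
   ("doorbar hinge-end",t(205,499),s(97,253)),("doorbar free-end",t(315,525),s(80,303))]:
    P,e=tri({"top":a,"side":b}); print(nm,P.round(4),"err",round(e,2),"local",np.round(R(P),4))
E
python3 fit.py
```

```text
cab [ 0.6397  0.014  -0.1168]
[[-0.4, -0.0], [-1.1, 0.6], [-0.7, -0.5], [-0.3, -0.3], [-0.8, 0.9], [0.7, 0.2], [-0.4, 1.7], [0.5, 0.7]]
flapbar rear [ 0.6651 -0.0798  0.2207] err 0.41 local [ 0.0361 -0.0903  0.2207]
flapbar front [ 0.5735 -0.0689  0.2218] err 0.79 local [-0.0561 -0.09    0.2218]
tip [ 0.7109 -0.0899  0.273 ] err 0.34 local [ 0.0828 -0.0949  0.273 ]
doorbar hinge-end [0.4863 0.0791 0.1479] err 0.09 local [-0.16    0.0467  0.1479]
doorbar free-end [0.4703 0.0093 0.1509] err 0.33 local [-0.1678 -0.0244  0.1509]
```

```bash
cat >> geo.py <<'E'
from scipy.spatial.transform import Rotation as Ro
P0=np.array([.6397,.0140,-.1168,-.101,.1455])
GD=.0187
def quat(phi):
    x=np.array([np.cos(phi),np.sin(phi),0]);y=np.array([0,0,-1.]);z=np.cross(x,y)
    q=Ro.from_matrix(np.c_[x,y,z]).as_quat(); return [q[3],q[0],q[1],q[2]]
def dbar(d): 
    v=door_pt(P0,d,(-.047,-.140,.148)); return v
def fbar(a,x=-.010,y0=0.,z0=0.): return T(P0,(x,.05-.14*np.cos(a)+.044*np.sin(a)+y0,.174+.14*np.sin(a)+.044*np.cos(a)+z0))
def tcp(g): return [g[0],g[1],g[2]-GD]
E
python3 - <<'E'
from geo import *
print(dbar(.11),"meas .4783 .0442", fbar(0))
q=bot.read_tool_rot();print(Ro.from_quat([q[1],q[2],q[3],q[0]]).as_matrix().round(2).tolist())
for off in (0,np.pi):
  print("off",off)
  for d in (.11,.5,.8,1.1):
    for h in (0,.1):
      j=bot.solve_ik(list(np.array(tcp(dbar(d)))+[0,0,h]),quat(P0[2]-d+off)); print(d,h,None if j is None else np.round(j,2))
for off in (np.pi/2,-np.pi/2):
  for a in (0,.3,.6):
    for h in (0,.08):
      j=bot.solve_ik(list(np.array(tcp(fbar(a)))+[0,0,h]),quat(P0[2]+off)); print("flap",off,a,h,None if j is None else np.round(j,2))
E
```

```text
[0.47906707 0.04443237 0.148     ] meas .4783 .0442 [ 0.61928002 -0.07422145  0.218     ]
[[0.43, 0.0, -0.9], [0.9, 0.0, 0.43], [0.0, -1.0, -0.0]]
off 0
0.11 0 [-0.06  0.3  -0.52  0.75  0.    1.74]
0.11 0.1 [-0.06  0.2  -0.37  1.    0.    1.74]
0.5 0 [ 0.02  0.24 -0.6   0.73  0.    2.21]
0.5 0.1 [ 0.02  0.13 -0.45  0.99  0.    2.21]
0.8 0 [ 0.12  0.22 -0.63  0.72  0.    2.6 ]
0.8 0.1 [ 0.12  0.11 -0.47  0.98  0.    2.6 ]
1.1 0 [ 0.22  0.23 -0.61  0.72  0.    3.01]
1.1 0.1 [ 0.22  0.13 -0.46  0.99  0.    3.01]
off 3.141592653589793
0.11 0 [-0.06  0.3  -0.52  0.75  0.   -1.41]
0.11 0.1 [-0.06  0.2  -0.37  1.    0.   -1.41]
0.5 0 [ 0.02  0.24 -0.6   0.73  0.   -0.93]
0.5 0.1 [ 0.02  0.13 -0.45  0.99  0.   -0.93]
0.8 0 [ 0.12  0.22 -0.63  0.72  0.   -0.54]
0.8 0.1 [ 0.12  0.11 -0.47  0.98  0.   -0.54]
1.1 0 [ 0.22  0.23 -0.61  0.72  0.   -0.14]
1.1 0.1 [ 0.22  0.13 -0.46  0.99  0.   -0.14]
flap 1.5707963267948966 0 0 [-0.24  0.48 -0.04  1.05  0.   -0.12]
flap 1.5707963267948966 0 0.08 [-0.24  0.44  0.11  1.23  0.   -0.12]
flap 1.5707963267948966 0.3 0 [-0.21  0.46  0.03  1.14  0.   -0.09]
flap 1.5707963267948966 0.3 0.08 [-0.21  0.43  0.19  1.33  0.   -0.09]
flap 1.5707963267948966 0.6 0 [-0.16  0.45  0.09  1.21  0.   -0.04]
flap 1.5707963267948966 0.6 0.08 [-0.16  0.44  0.27  1.41  0.   -0.04]
flap -1.5707963267948966 0 0 [-0.24  0.48 -0.04  1.05  0.    3.02]
flap -1.5707963267948966 0 0.08 [-0.24  0.44  0.11  1.23  0.    3.02]
flap -1.5707963267948966 0.3 0 [-0.21  0.46  0.03  1.14  0.    3.05]
flap -1.5707963267948966 0.3 0.08 [-0.21  0.43  0.19  1.33  0.    3.05]
flap -1.5707963267948966 0.6 0 [-0.16  0.45  0.09  1.21  0.    3.1 ]
flap -1.5707963267948966 0.6 0.08 [-0.16  0.44  0.27  1.41  0.    3.1 ]
```

```bash
cat >> geo.py <<'E'
def shot(n,tag,box=None):
    im=bot.camera(n)[:,:,::-1]
    if box: im=im[box[1]:box[3],box[0]:box[2]]
    k=min(800/im.shape[1],600/im.shape[0]); cv2.imwrite(f"pics/{tag}.png",cv2.resize(im,None,fx=k,fy=k,interpolation=cv2.INTER_CUBIC))
E
python3 - <<'E'
from geo import *
g=dbar(.11)
bot.set_gripper(.36,grasp_force=40)
bot.move_pose(list(np.array(tcp(g))+[0,0,.10]),quat(P0[2]-.11+np.pi))
print(bot.read_clock(),bot.read_position(),bot.read_gripper_width())
hit=bot.move_linear(tcp(g),speed=.1,until_force=8)
print(hit,bot.read_position(),bot.read_ft_force(),bot.read_clock())
shot("side","s1",(170,100,340,270));shot("top","t1",(170,120,310,260))
E
```

```text
3.675 [0.47907238 0.04477251 0.22933084] 0.3619567998895341
False [0.4795585  0.04442469 0.1298305 ] [-0.14549503 -0.00623044 -0.48394842] 4.825
```

View pics/s1.png

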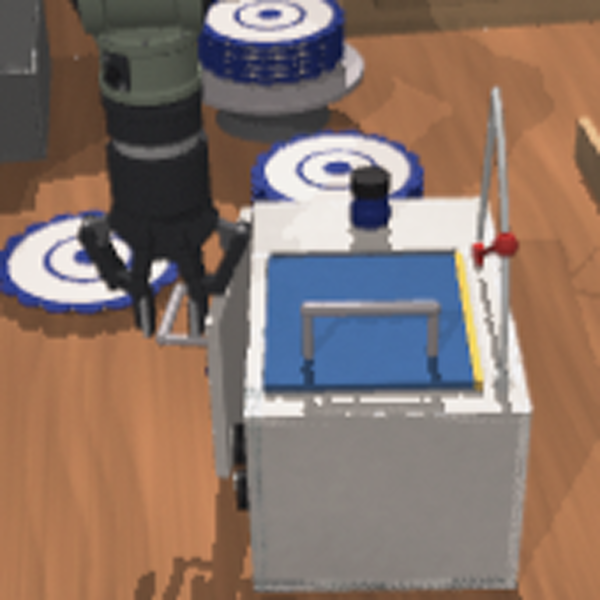

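View pics/t1.png

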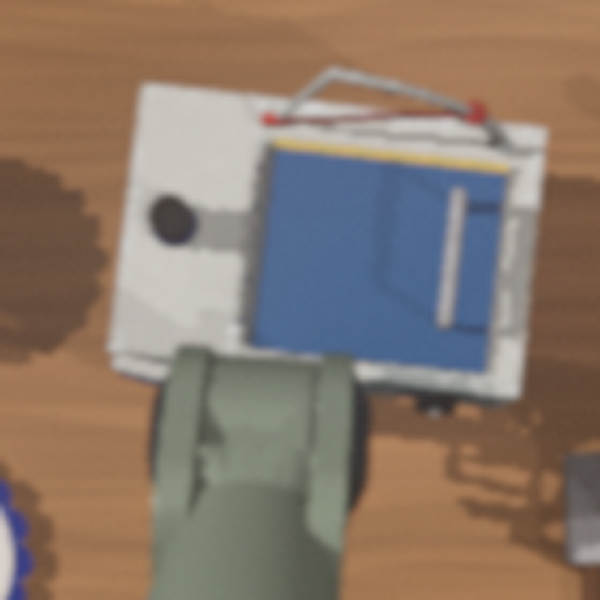

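The fingers straddle the door bar (tips at about (150,325) and (195,320) in the side crop, bar at (180,340)). No contact force was felt. Next I close on it and swing the door.

Run:
```python
from geo import *
bot.set_gripper(0.0,grasp_force=45)
w=bot.read_gripper_width(); print("w",w,bot.read_ft_force().round(1),bot.read_clock())
if .05<w<.25:
    for d in np.linspace(.11,1.12,11)[1:]:
        bot.move_linear(tcp(dbar(d)),speed=.12,rotation=quat(P0[2]-d+np.pi))
        f=bot.read_ft_force(); print(round(d,2),f.round(1),bot.read_clock())
        if np.linalg.norm(f)>60: print("STOP");break
print(bot.read_gripper_width(),bot.read_position())
shot("side","s2",(170,100,340,270));shot("top","t2",(170,120,310,260))
```

```text
w 0.09770553353761043 [-1.2 -0.4  4. ] 5.25
0.21 [-0.3 -0.3  5. ] 5.525
0.31 [ 0.5 -0.4  5.5] 5.8
0.41 [-0.5 -0.1  5.6] 6.075
0.51 [-1.1  0.6  6.5] 6.35
0.62 [-1.   1.2  6.8] 6.625
0.72 [-2.   0.5  6.2] 6.9
0.82 [-1.1  0.4  6.4] 7.175
0.92 [-1.2  0.4  7.1] 7.45
1.02 [-1.6  1.3  6.3] 7.725
1.12 [-2.   0.6  7.8] 8.0
0.09879198160627166 [0.40914903 0.16938846 0.12973893]
```

View pics/s2.png

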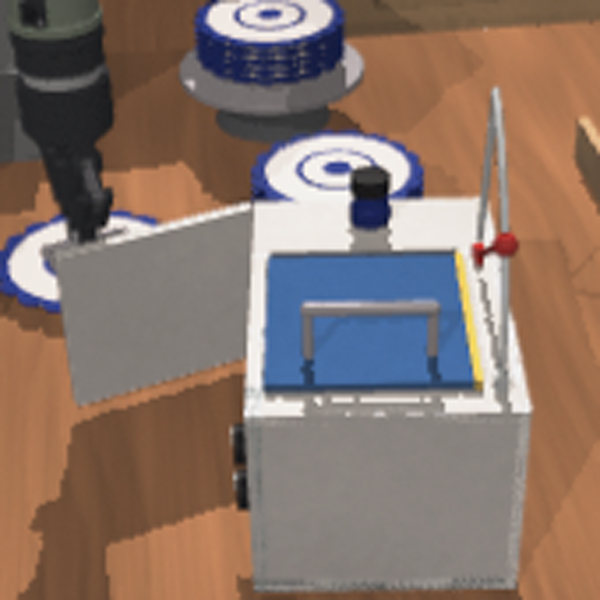

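View pics/t2.png

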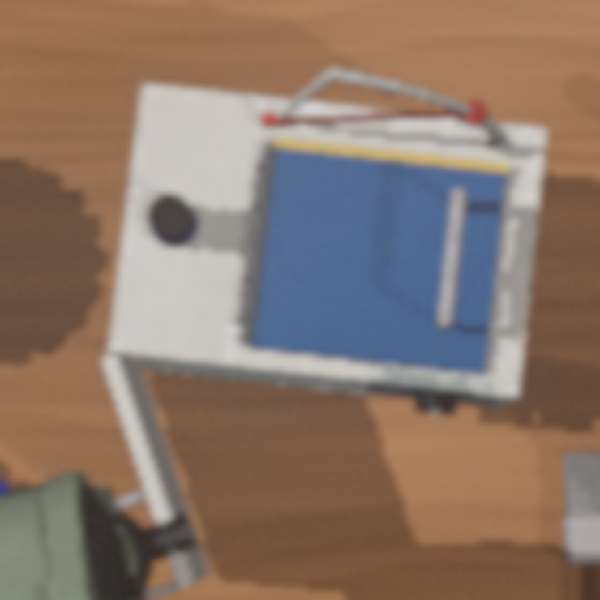

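The door stands at about 64°, edge-on from (110,360) to (190,580) in the top crop, with the bar still gripped. Now I release it, retreat upwards and take the flap bar.

Run:
```python
from geo import *
bot.set_gripper(.36)
p=bot.read_position()
print(bot.move_linear([p[0],p[1],.33],speed=.2,until_force=15),bot.read_ft_force().round(1))
g=fbar(0)
bot.move_pose([g[0],g[1],.32],quat(P0[2]+np.pi/2))
bot.set_gripper(.6)
print(bot.read_clock(),bot.read_position())
print(bot.move_linear(tcp(fbar(0)),speed=.1,until_force=8),bot.read_position(),bot.read_ft_force().round(1),bot.read_clock())
shot("side","s3",(170,100,340,270));shot("top","t3",(170,120,310,260))
```

```text
False [ 0.5 -0.2  0. ]
11.15 [ 0.61918842 -0.07337546  0.32050287]
False [ 0.61974819 -0.07432948  0.20004557] [-0.8 -0.6  0.2] 12.5083
```

View pics/s3.png

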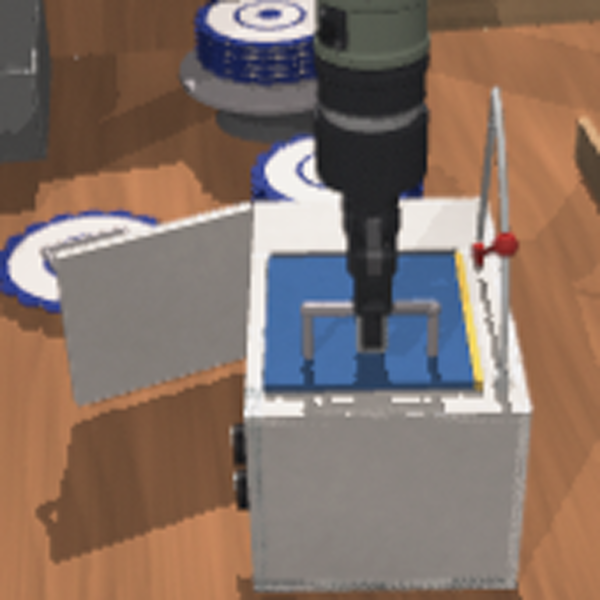

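View pics/t3.png

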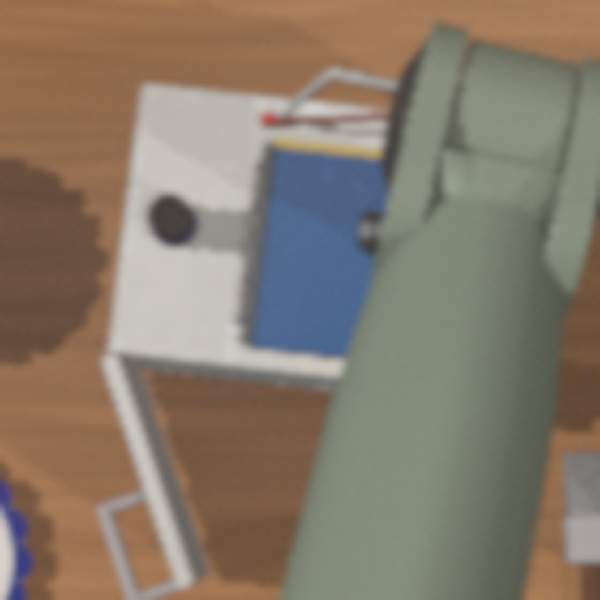

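The gripper is centred over the flap bar with the near fingertip at (370,340) in the side crop, and the door stays open. Pinch and lift to just below the pointer angle first.

Run:
```python
from geo import *
bot.set_gripper(0.0,grasp_force=45)
w=bot.read_gripper_width(); f0=bot.read_ft_force(); print("w",w,f0.round(1))
if .05<w<.25:
    for a in np.linspace(0,.54,8)[1:]:
        bot.move_linear(tcp(fbar(a)),speed=.07)
        f=bot.read_ft_force(); print(round(a,2),f.round(1),round(bot.read_clock(),2))
        if np.linalg.norm(f)>50: print("STOP");break
print(bot.read_gripper_width(),bot.read_position(),tcp(fbar(.54)))
bot.wait(.3)
shot("side","s4",(170,100,340,270));shot("top","t4",(170,120,310,260))
```

```text
w 0.09797435829036241 [0.5 5.8 2.6]
0.08 [ 4.   3.5 -7.5] 13.38
0.15 [ 3.6  2.7 -6.9] 13.68
0.23 [ 3.3  2.8 -6.6] 13.99
0.31 [ 3.8  2.8 -7.1] 14.3
0.39 [ 3.4  1.7 -7. ] 14.61
0.46 [ 2.2 -0.9 -6. ] 14.92
0.54 [ 0.  -3.9 -1.1] 15.22
0.0966967109249973 [ 0.62420514 -0.03290476  0.26562763] [np.float64(0.6242377235924579), np.float64(-0.03196854200916234), np.float64(0.2650182208114441)]
```

View pics/s4.png

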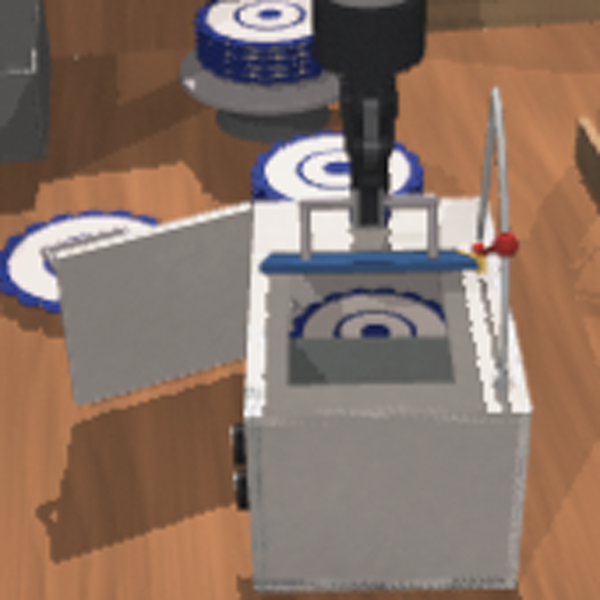

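View pics/t4.png

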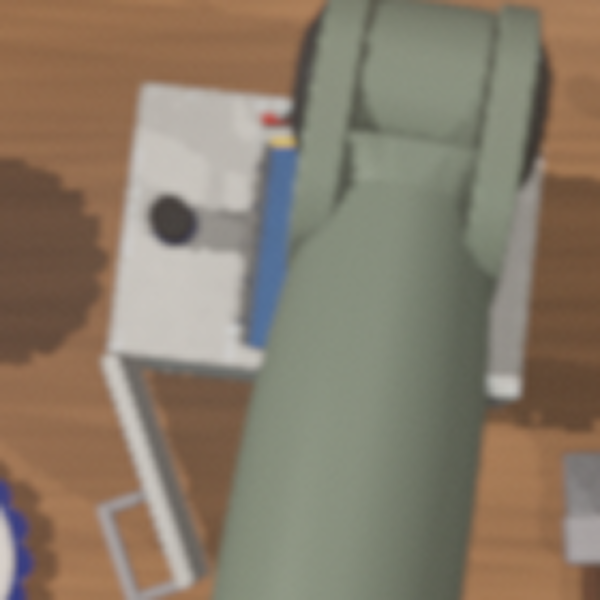

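Run:
```python
from geo import *
uv={}
for n in("top","side"):
    im=np.load(f"pics/{n}0.npy").astype(int)
    m=((im[...,0]-np.maximum(im[...,1],im[...,2]))>70)
    box={"top":(274,140,290,152),"side":(307,163,320,175)}[n]
    mm=np.zeros_like(m);mm[box[1]:box[3],box[0]:box[2]]=m[box[1]:box[3],box[0]:box[2]]
    v,u=np.nonzero(mm); uv[n]=(u.mean(),v.mean()); print(n,uv[n],len(u),u.min(),u.max(),v.min(),v.max())
P,e=tri(uv);print(P,e)
tipl=lambda a:T(P0,(.082,.05-.172*np.cos(a),.174+.172*np.sin(a)))
for n in uv:
  for a in (.5,.55,.6,.65): print(n,a,proj(n,tipl(a)).round(1))
# flap bar & edge in present side image
im=bot.camera("side")
b=lambda a,x:T(P0,(x,.05-.14*np.cos(a)+.044*np.sin(a),.174+.14*np.sin(a)+.044*np.cos(a)))
ed=lambda a,x,r=.175,h=-.004:T(P0,(x,.05-r*np.cos(a)+h*np.sin(a),.174+r*np.sin(a)+h*np.cos(a)))
c=lambda uv:((np.array(uv)-[170,100]+.4)*600/170).round(0)
print("shut: edge in top crop(5x)",[((proj("top",ed(0,x,h=.004))-[185,125]+.4)*5).round(0) for x in(-.08,.075)])
for a in (.5,.55,.6): print(a,"bar",c(proj("side",b(a,-.055))),c(proj("side",b(a,.035))),"edge low",c(proj("side",ed(a,-.088))),c(proj("side",ed(a,.067))))
print(bot.read_ft_force().round(1),bot.read_joint_vel().round(3))
```

```text
top (np.float64(280.77777777777777), np.float64(145.66666666666666)) 9 279 282 144 147
side (np.float64(312.8529411764706), np.float64(168.47058823529412)) 34 310 316 166 171
[ 0.71030399 -0.0892231   0.2741727 ] 0.20046304402174542
top 0.5 [282.6 147.5]
top 0.55 [281.3 146.8]
top 0.6 [279.9 146.1]
top 0.65 [278.3 145.3]
side 0.5 [312.8 176.1]
side 0.55 [312.8 172.6]
side 0.6 [312.8 169. ]
side 0.65 [312.7 165.5]
shut: edge in top crop(5x) [array([491., 400.]), array([517., 157.])]
0.5 bar [305. 208.] [433. 206.] edge low [258. 280.] [484. 277.]
0.55 bar [305. 198.] [433. 196.] edge low [258. 268.] [484. 264.]
0.6 bar [305. 189.] [432. 186.] edge low [257. 255.] [484. 251.]
[-0.2 -5.4 -0.2] [0.    0.    0.    0.001 0.001 0.   ]
```

The flap is at about 0.54: the bar at row 200 in the side crop matches the model and the TCP. The ball fits a pointer angle of about 0.60 (0.607 from the side view, 0.57–0.63 from the top view). Final move to 0.60, then check.

Run:
```python
from geo import *
for a in (.57,.60): bot.move_linear(tcp(fbar(a)),speed=.04)
bot.wait(.6)
print(bot.read_position(),tcp(fbar(.6)),bot.read_ft_force().round(1),bot.read_gripper_width(),bot.read_clock())
shot("side","s5",(225,120,335,202));shot("side","s5b");shot("top","t5")
n="side";im=bot.camera(n);np.save("pics/s5.npy",im);im=im.astype(int)
m=((im[...,0]-np.maximum(im[...,1],im[...,2]))>70); v,u=np.nonzero(m[163:175,307:320]);print("ball",u.mean()+307,v.mean()+163)
```

```text
[ 0.62494661 -0.02663598  0.27134079] [np.float64(0.625024858320005), np.float64(-0.025260048508052035), np.float64(0.2706647133313308)] [-1.3 -6.7  1.8] 0.09367750970528667 16.7917
ball 312.8529411764706 168.47058823529412
```

View pics/s5.png

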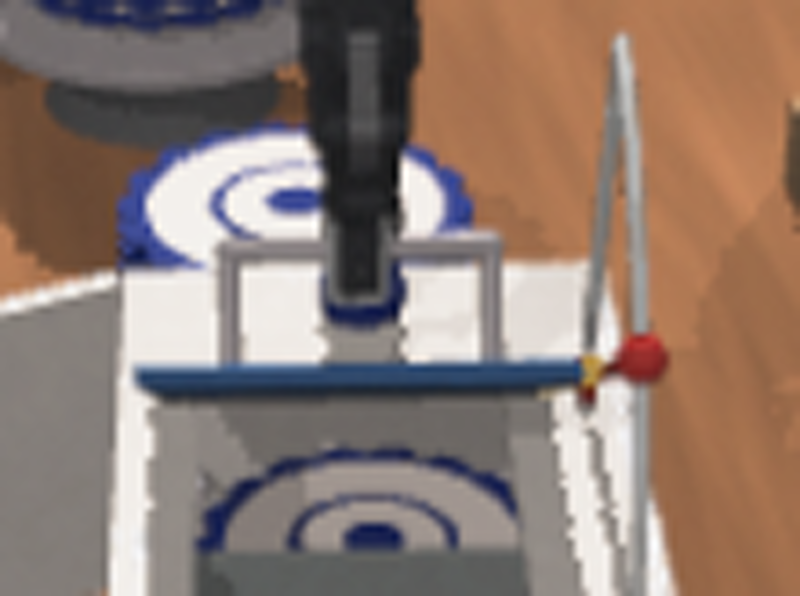

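View pics/s5b.png

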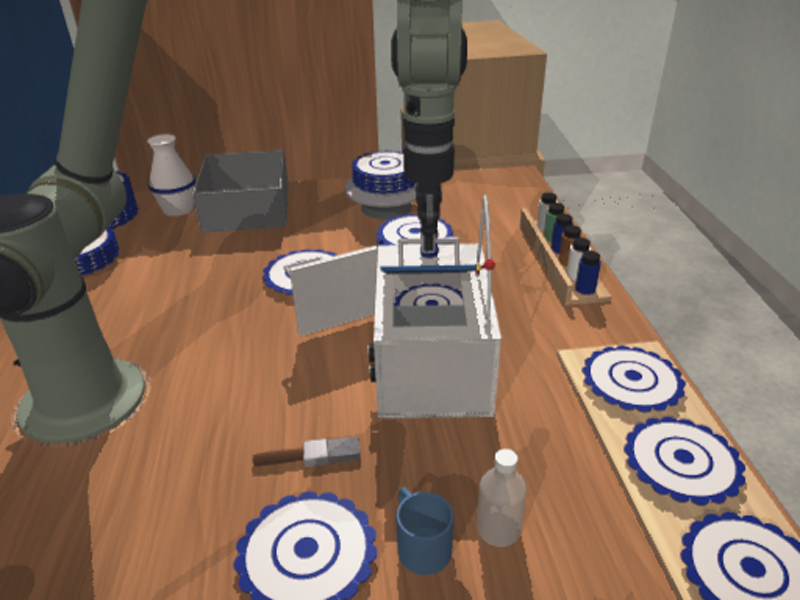

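View pics/t5.png

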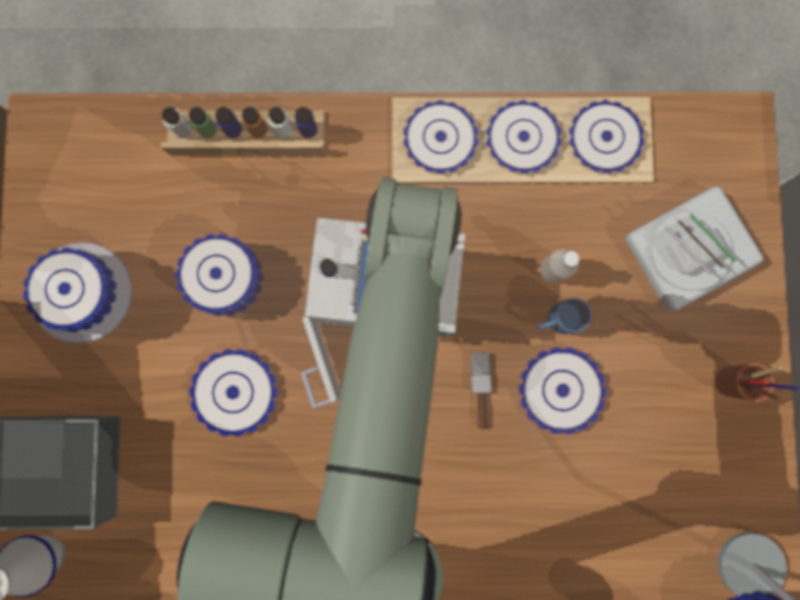

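Side crop: the flap's rear edge mid-plane is at row ~374, while the ball is at ~357. That puts the flap about 0.03 rad low, which is within tolerance, but I'll trim it up a little. The pointer hasn't moved (ball pixel identical) and everything else is in place.

Run:
```python
from geo import *
bot.move_linear(tcp(fbar(.628)),speed=.03)
bot.wait(.6)
print(bot.read_position(),tcp(fbar(.628)),bot.read_ft_force().round(1),bot.read_gripper_width(),bot.read_clock())
shot("side","s6",(225,120,335,202))
im=bot.camera("side");np.save("pics/s6.npy",im)
for f in("s5","s6"):
  i=np.load(f"pics/{f}.npy").astype(int); print(f)
  for u in(250,285): print(u,[tuple(x) for x in i[164:178,u].tolist()])
```

```text
[ 0.62528449 -0.02362506  0.27378898] [np.float64(0.6254053838059977), np.float64(-0.022016953443824563), np.float64(0.27315883756341824)] [-0.7 -7.3  0.9] 0.09569119071002512 17.875
s5
250 [(239, 234, 229), (240, 235, 231), (239, 235, 230), (239, 234, 229), (239, 235, 230), (231, 227, 224), (147, 161, 183), (48, 74, 109), (46, 68, 101), (35, 52, 74), (49, 53, 62), (104, 99, 96), (147, 141, 136), (146, 140, 135)]
285 [(227, 221, 215), (230, 224, 219), (239, 233, 229), (239, 234, 230), (234, 229, 225), (186, 186, 192), (50, 76, 113), (47, 73, 108), (42, 63, 93), (32, 40, 52), (69, 68, 69), (109, 104, 100), (108, 103, 100), (108, 103, 101)]
s6
250 [(239, 235, 230), (240, 235, 230), (240, 235, 230), (230, 227, 224), (147, 162, 183), (48, 75, 109), (46, 69, 101), (38, 54, 78), (27, 38, 56), (28, 39, 54), (51, 54, 63), (105, 100, 98), (147, 140, 135), (147, 140, 135)]
285 [(231, 225, 219), (238, 233, 228), (239, 234, 229), (225, 219, 217), (53, 83, 123), (48, 74, 108), (42, 66, 96), (28, 39, 55), (30, 41, 58), (34, 43, 56), (69, 68, 68), (108, 104, 101), (108, 103, 100), (109, 104, 102)]
```

View pics/s6.png

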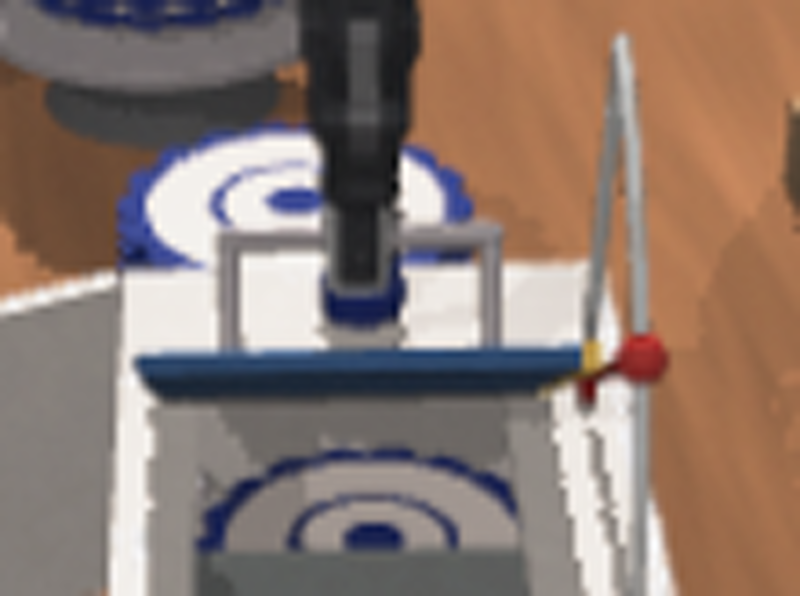

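The flap's edge face (rows 345–370 at its rear end) is now centred on the ball at row 357. It is at rest and gripped, and the door is open, so I'm handing in.

Run:
```python
from cell import bot
print(bot.read_clock(), bot.read_joint_vel().round(3), bot.read_gripper_width()); bot.close_job(); print("done")
```

```text
17.975 [ 0.001  0.001 -0.001  0.002  0.     0.001] 0.0963784885639444
the job is handed in; nothing more can be done
done
```

The door is open and the flap is held in line with the red pointer. I handed the job in at about 18 s of the 48 s allowed; the system reports no verdict.

- **Door:** I pinched its bar from above and swung it to about 1.1 rad (64°), and the last wide pictures, taken just before the final trim of the flap, show it still standing there. The flap was still down at that point.
- **Flap:** I lifted it by its bar to roughly 0.61 rad by the pictures and 0.63 rad as commanded. The pointer fits at about 0.60 rad, with single readings from 0.57 to 0.63. The flap's edge is centred on the red ball in the side view, and the 0.08 rad tolerance covers the spread.
- **Grip:** The arm was at rest with the bar between the fingers and about 7 N on the wrist.
- **Pointer and other things:** The ball's pixel position was unchanged just before a last 0.03 rad trim of the flap, and the ball sits in the same place in the picture taken after it. By eye, none of the other things had moved before that trim, but I did not measure their positions.
- **Disagreements:** My measured bar and ball heights came out 3–4 mm higher than the stated or fitted geometry. The side picture showed the flap about 0.03 rad lower than commanded, which is why I trimmed it up before handing in.

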